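# Pack the microscope parts into their fitted case

## Task

Put the four microscope parts (objective, eyepiece, filter cube and lamp module) away in the fitted case: each goes upright into the recess shaped and sized for it, flat on the recess floor, set down gently and not dropped. Leave the look-alike sample bottle and sample pot standing where they are.

Things in the scene. Friction and masses are not known exactly. Their poses are not given: they have to be found in the camera images.
- objective_center (a point): Microscope objective, to be packed: bare aluminium cylinder 28 mm in diameter up to 42 mm height, then a steel cone that narrows to a 14 mm flat nose; 60 mm tall in all, standing nose up, about 120 g. Point: on its axis, half-way up (30 mm above its underside); z up.
- eyepiece_center (a point): Eyepiece, to be packed: black cylinder 40 mm in diameter up to 36 mm height, with a NARROWER bright metal tube, 29 mm in diameter, with a glass lens on top; 50 mm tall in all, standing tube up, about 120 g. Point: on its axis, half-way up (25 mm above its underside); z up.
- cube_center (a point): Filter cube, to be packed: grey block 34 x 34 mm, 44 mm tall, with a round window in its top, about 90 g. Point: its centre (22 mm above its underside); x and y square to its sides, z up.
- lamp_center (a point): Lamp module, to be packed: dark steel block 64 mm long (x) by 24 mm wide (y), 44 mm tall, the top 4 mm being cooling fins across it, about 140 g. Point: its centre (22 mm above its underside); x along its length, z up.
- bottle_center (a point): Sample bottle, a look-alike of the objective that does not belong in the case: aluminium cylinder 28 mm in diameter and 60 mm tall, ending in a short shoulder and a BLACK screw cap 23 mm in diameter. Loose; leave it. Point: on its axis, half-way up (30 mm); z up.
- pot_center (a point): Sample pot, a look-alike of the eyepiece that does not belong in the case: black cylinder 37 mm in diameter with a WIDER plain black lid, 43 mm in diameter; 50 mm tall. Loose; leave it. Point: on its axis, half-way up (25 mm); z up.
- nest_objective_floor (a point): Recess for the objective: the smaller round one, 48 mm inside diameter. Its rim is 3 mm thick and rises 4 mm above its floor. Point: centre of its floor, 9 mm above the bench; z up, x across the row of recesses, y along it. The fixed case is an open black tray 108 x 296 mm, walls 12 mm high, with four recesses in a row at 70 mm pitch, in any order.
- nest_eyepiece_floor (a point): Recess for the eyepiece: the larger round one, 60 mm inside diameter, in the same case. Its rim is 3 mm thick and rises 4 mm above its floor. Point: centre of its floor, 9 mm above the bench; z up, x across the row of recesses, y along it. Held parts clear all rims and walls when the fingertips are 6 mm or more above the part's underside.
- nest_cube_floor (a point): Recess for the filter cube: square, 54 x 54 mm inside, in the same case. Its rim is 3 mm thick and rises 4 mm above its floor. Point: centre of its floor, 9 mm above the bench; z up, x across the row of recesses, y along it.
- nest_lamp_floor (a point): Recess for the lamp module: oblong, 82 mm (x, across the row) by 42 mm (y) inside, in the same case; the lamp's length must lie along the recess's. Its rim is 3 mm thick and rises 4 mm above its floor. Point: centre of its floor, 9 mm above the bench; z up, x across the row of recesses, y along it.

How it is judged:
By the outcome, as a careful person would: the job done as asked, in the order asked, and still so for the second after the job is handed in, with the robot touching nothing.
It also fails if it takes over 99 s, if anything falls off the work surface, if the arm or the gripper's body presses on something with over 40 N, if the wrist force passes 120 N, or if a joint passes its speed limit or range.

## Robot

A 6-joint arm with a two-finger parallel gripper is mounted at the origin on the work surface. World frame = base frame: x ahead of the robot, y to its left, z up, the work surface at z = 0. Lengths are in mm, angles in rad, forces in N, time in s.
With the tool pointing down it reaches from about 400 to 925 mm from the base axis. Payload 12.5 kg.
Tool frame: the origin (TCP) lies midway between the tips of the shut fingers; the grasp point (between the pads) lies 19 mm behind it (env.grip_depth is the distance from the TCP to the grasp point, in mm); z points along the fingers, y is the line along which they close (so a half turn about z gives the same grasp; the last joint's range is limited). The gripper opens to 95 mm and grips with 3 to 60 N. Pads are 20 mm wide; open, the fingers measure 119 mm over their backs; the gripper's body (75 mm by 180 mm) begins 59 mm behind the grasp point.
Start: joints at [-1.28, 0.491, 1.559, -0, 1.092, -0.106], TCP at [241.567, -576.448, 214.661] pointing down, gripper open.
Joint ranges: [-3.1, 3.1], [-0.84, 2.19], [0.05, 2.79], [-1.13, 4.28], [0.06, 2.93], [-2.69, 2.69]. Speed limits (rad/s): [2.22, 2.22, 2.79, 3.14, 3.14, 3.14].

## Interface

Orientations are given as [roll, pitch, yaw] about the fixed x, y, z axes, in that order (R = Rz(yaw) Ry(pitch) Rx(roll)).
In Python, from cell import monitor, viewer, order, env gives the robot as it stands.
- The arm moves only by the tool move_arm, never from a script. Its argument "moves" is one flat list of numbers, 4 for each row, row after row: the shift along the tool's x, y, z normalised to -1 to 1, where 1 is 0.15 m, then the turn about the tool's z normalised to -1 to 1, where 1 is pi/2 rad. A call has 1 to 10 rows; each row shifts and turns the commanded pose from where the row before left it, along the tool's axes as they then stand; what a row does not reach is not made up. A row lasts 1/8 s, in which the tool goes at most 62.5 mm and 10.7 degrees, less where a joint would pass 70% of its speed; a pose out of reach is approached as far as the arm can. A call with a number of a shift or a turn outside -1 to 1 is refused whole. A call with a gripper value outside its range is refused whole. "claw" is the finger opening in mm, from 0 to 95.1, set as the call begins (left out, the last holds). The fingers move at their own pace and stop on an object; the grip force is fixed at half the most. Time passes only in rows, so rows that do not move let the fingers close. It gives the time, the measured TCP pose, the force, the opening and the grip force at its end, in the units of the state.
- monitor.state(): the state, without advancing time (a new reading comes with each control period).
- viewer.read_camera(name): name is "scene" or "top" or "wrist"; returns the picture (420x560x3 uint8, red, green, blue); there is no depth.
- viewer.camera_info(name): a dict with "K" (3x3 intrinsics, pixels), "camera_from_world" (4x4, takes a point from world to camera coordinates). Camera axes: x right, y down, z forward; pixel columns grow to the right and rows downward; lengths in mm; the calibration is good to about 2 mm. A picture is of the moment at which its call begins: read the wrist's pose just before it. camera_info takes no time and is no camera call; for the wrist camera it gives the pose at the moment of the call.
- order.job_done(): hands the job in; it is judged then, once.
The state is a dict: "t": time; "joints": joint angles; "qvel": joint speeds; "tau": joint torques, N m; "eef_pos": TCP position; "tcp_rot": TCP orientation; "ft_force": force on the tool from outside, world axes, zero at the start; "moment": the same for the moment, N m; "opening": opening from 0.0 (shut) to 1.0 (fully open); "grip_force": force on a finger pad.
Only numpy, scipy, OpenCV 4.12 (cv2) and the standard library are available. Lean on these libraries where they do the work, as an engineer would, in place of code of your own. Each camera call takes 0.05 s, during which the arm holds its last target. There are 200 camera calls.

## Working session

There is one attempt and no reset: what is moved stays moved. The work goes in short steps, Python scripts to look and compute and a tool call to move; the robot and the scene stay as the last step left them, time stands still between calls to the robot, and variables do not carry over. Pictures are saved under pics/ and viewed, at most 14 in all, crops included, and the job is handed in when it is done.

Besides the shell and the picture viewer there is one more tool, called after "Request:" by a JSON object that holds its "name" and its "arguments". move_arm: Moves the arm, as the interface text tells. Scaled input: -1 to 1 covers 0.15 m each way for a shift and pi/2 rad each way for a turn. Its arguments: {"type":"object","properties":{"moves":{"type":"array"},"claw":{"type":"number"}},"required":["moves"]}

```bash
mkdir -p pics; ls; python3 - <<'E'
from cell import monitor, viewer, order, env
import cv2,numpy as np
s=monitor.state();print(s)
for n in("top","scene"):
    cv2.imwrite(f"pics/{n}0.png",viewer.read_camera(n)[...,::-1]);i=viewer.camera_info(n);print(n,i["K"],np.round(i["camera_from_world"],3))
E
```

```text
pics
{'t': 0.0, 'joints': array([-1.27960570e+00,  4.91582624e-01,  1.55944684e+00,  4.83450246e-05,
        1.09171623e+00, -1.05615450e-01]), 'qvel': array([ 0.00046455, -0.00067998, -0.00068565, -0.0005238 ,  0.00077123,
        0.00087986]), 'tau': array([ 1.19022850e-03, -6.12643147e+01, -2.58180231e+01,  6.93530194e-02,
        4.82251926e-02, -1.10768869e-04]), 'eef_pos': array([ 241.49859175, -576.19147226,  214.04832587]), 'tcp_rot': array([-3.14045057e+00, -1.64189487e-04,  3.96783670e-01]), 'ft_force': array([ 1.45442088,  0.30595709, -0.88528953]), 'moment': array([ 0.05095938,  0.00612518, -0.00050897]), 'grip_force': 0.0, 'opening': 0.9979165381516591}
top [[509.27511669   0.         270.98429658]
 [  0.         509.27511669 208.45711029]
 [  0.           0.           1.        ]] [[ 6.000000e-03 -1.000000e+00 -1.400000e-02 -4.851000e+00]
 [-9.980000e-01 -5.000000e-03 -6.700000e-02  5.381360e+02]
 [ 6.700000e-02  1.400000e-02 -9.980000e-01  1.211869e+03]
 [ 0.000000e+00  0.000000e+00  0.000000e+00  1.000000e+00]]
scene [[503.54588664   0.         274.77902479]
 [  0.         503.54588664 214.28702153]
 [  0.           0.           1.        ]] [[-7.690000e-01  6.390000e-01  3.000000e-03  4.469610e+02]
 [ 5.330000e-01  6.450000e-01 -5.470000e-01 -2.595810e+02]
 [-3.520000e-01 -4.190000e-01 -8.370000e-01  1.188969e+03]
 [ 0.000000e+00  0.000000e+00  0.000000e+00  1.000000e+00]]
```

View pics/top0.png

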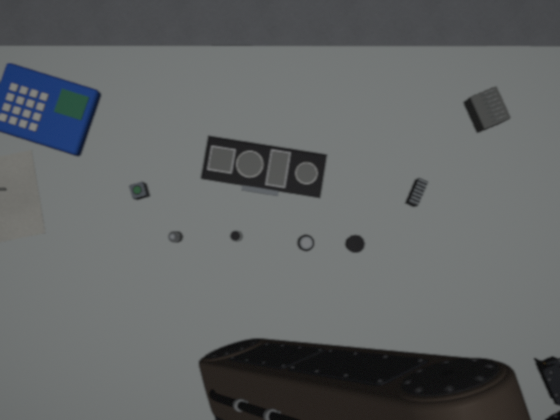

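View pics/scene0.png

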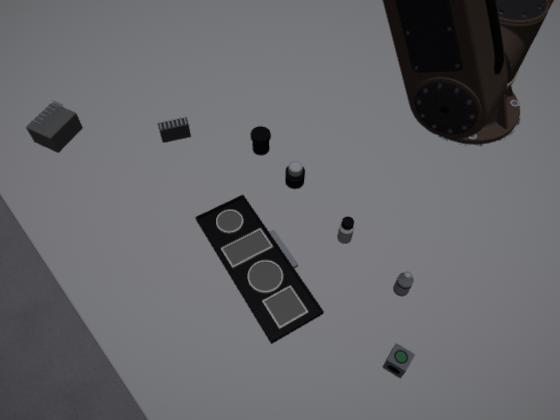

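The top view shows the objective at (175,237), bottle (236,236), eyepiece (306,242), pot (355,243), cube (139,190) and lamp (417,192). The case recesses are cube (221,159), eyepiece (250,163), lamp (279,169) and objective (307,173). The scene view agrees. Next I'll measure.

```bash
cat > h.py <<'E'
import numpy as np,cv2
from cell import monitor,viewer
def ray(info,uv,z):
    "pixel -> world point on plane z"
    T=np.array(info["camera_from_world"]);R=T[:3,:3];c=-R.T@T[:3,3]
    d=R.T@np.linalg.inv(info["K"])@[uv[0],uv[1],1.]
    return c+d*(z-c[2])/d[2]
def proj(info,p):
    T=np.array(info["camera_from_world"]);q=np.array(info["K"])@(T[:3,:3]@np.array(p,float)+T[:3,3]);return q[:2]/q[2]
E
python3 - <<'E'
from h import *
im=cv2.imread("pics/top0.png");info=viewer.camera_info("top")
crop=im[125:260,120:440];b=cv2.resize(crop,None,fx=2.5,fy=2.5,interpolation=cv2.INTER_CUBIC)
cv2.imwrite("pics/crop.png",np.clip(b*1.8,0,255).astype(np.uint8))
# recesses: bright blobs inside dark case
g=cv2.cvtColor(im,cv2.COLOR_BGR2GRAY)
print("bg",g[215,270])
m=(g<40).astype(np.uint8);m[:130]=0;m[260:]=0
n,l,st,ce=cv2.connectedComponentsWithStats(m)
for i in range(1,n):
    if st[i,4]>15: print("dark",st[i],ce[i].round(1))
case=max(range(1,n),key=lambda i:st[i,4] if 200<ce[i][0]<330 else 0)
cs,h=cv2.findContours((l==case).astype(np.uint8),cv2.RETR_CCOMP,cv2.CHAIN_APPROX_NONE)
for c,hh in zip(cs,h[0]):
    if cv2.contourArea(c)<100: continue
    r=cv2.minAreaRect(c);p=[ray(info,q,12 if hh[3]<0 else 13) for q in cv2.boxPoints(r)]
    print("hole" if hh[3]>=0 else "outer",np.round(r[0],1),np.mean(p,0).round(1),[round(np.linalg.norm(p[k+1]-p[k]),1) for k in(0,1)],[round(float(np.degrees(np.arctan2(*(p[k+1]-p[k])[[1,0]]))),1) for k in(0,1)])
for nme,uv,z in[("obj",(175,236.5),50),("bot",(236,236),60),("eye",(306,242),50),("pot",(355,243),50),("cube",(138,190),44),("lamp",(418,191),44)]: print(nme,ray(info,uv,z).round(0))
E
```

```text
bg 120
dark [ 76 130  12  25  88] [ 81.6 141.8]
dark [ 203  137   71   50 1002] [237.2 162.1]
dark [283 150  42  46 840] [304.9 172.7]
dark [407 190   7  15  27] [409.8 198. ]
dark [232 233   7   6  30] [235.  235.4]
dark [347 237  16  14 180] [354.5 243.4]
outer [237.5 162. ] [652.1  80.9  12. ] [np.float64(101.7), np.float64(159.9)] [-8.6, -99.4]
hole [235.8 161.2] [653.7  85.1  13. ] [np.float64(78.2), np.float64(147.1)] [-9.1, -99.9]
obj [469. 223.  50.]
bot [471.  79.  60.]
eye [458. -85.  50.]
pot [ 456. -199.   50.]
cube [579. 314.  44.]
lamp [ 580. -349.   44.]
```

View pics/crop.png

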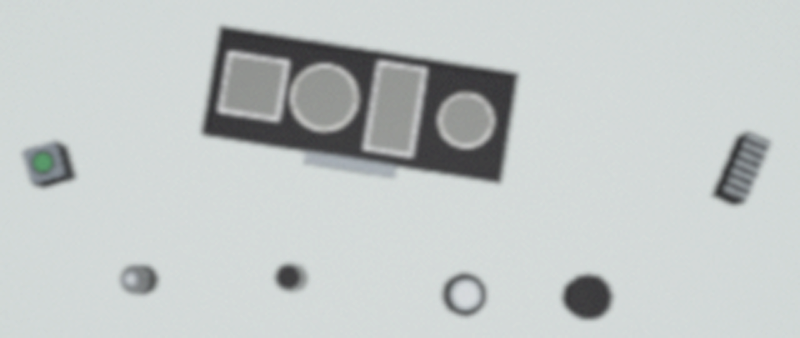

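The crop shows recess centres (crop pixels) at cube (254,87), eyepiece (325,98), lamp (396,108.5) and objective (466,120.5). The case corners are (221,27), (517,73), (500,182) and (203,133).

```bash
python3 - <<'E'
from h import *
info=viewer.camera_info("top")
f=lambda p,z:ray(info,((p[0]+.5)/2.5-.5+120,(p[1]+.5)/2.5-.5+125),z)
C=np.array([f(p,12) for p in[(221,27),(517,73),(500,182),(203,133)]])
print("case ctr",C.mean(0).round(1),[np.linalg.norm(C[i]-C[i-1]).round(1) for i in range(4)])
N=np.array([f(p,13) for p in[(254,87),(325,98),(396,108.5),(466,120.5)]])
print(N.round(1),np.linalg.norm(np.diff(N,axis=0),axis=1))
d=N[0]-N[3];print("row yaw(y axis)-90",np.degrees(np.arctan2(d[1],d[0]))-90)
d=C[0]-C[1];print(np.degrees(np.arctan2(d[1],d[0]))-90);d=C[3]-C[2];print(np.degrees(np.arctan2(d[1],d[0]))-90)
E
```

```text
case ctr [642.   16.9  12. ] [np.float64(106.0), np.float64(293.5), np.float64(108.2), np.float64(293.3)]
[[657.8 120.4  13. ]
 [647.2  50.9  13. ]
 [637.1 -18.5  13. ]
 [625.7 -86.7  13. ]] [70.34025117 70.07483106 69.15803829]
row yaw(y axis)-90 -8.809568208444489
-8.722102788264579
-9.140197422273062
```

Request:
{"name": "move_arm", "arguments": {"moves": [0,0,0,-0.108,0,0,0,-0.108,0,0,0,-0.108,0,0,0,-0.108,0,0,0,-0.108,0,0,0,-0.109,0.34,0.2,0,0,0.34,0.2,0,0,0.34,0.2,0,0,0.34,0.2,0,0], "claw": 60}}

```text
t: 1.35
eef_pos: [392.4, -391.7, 214.5]
tcp_rot: [-3.141, -0.0, 1.416]
ft_force: [1.1, -0.1, -0.2]
opening: 0.63
grip_force: 0.0
```

```bash
cat >> h.py <<'E'
def plan(x,y,z,yaw):
    "units left: tool shift/150 in the target-yaw axes, turn/90deg"
    s=monitor.state();p=s["eef_pos"];w=np.degrees(s["tcp_rot"][2]);a=np.radians(yaw)
    d=np.array([x,y,z])-p;t=[d[0]*np.cos(a)+d[1]*np.sin(a),d[0]*np.sin(a)-d[1]*np.cos(a),-d[2]]
    tn=-((yaw-w+180)%360-180)/90;n=max(np.linalg.norm(t)/60,abs(tn)/.115)
    print("t",round(s["t"],2),"pos",p.round(1),"yaw",round(float(w),1),"F",s["ft_force"].round(1),"shift",(np.array(t)/150).round(3),"turn",round(tn,3),"rows",round(n,1))
E
python3 -c "
from h import *
plan(469,223,214,81.1)"
```

```text
t 1.35 pos [ 392.4 -391.7  214.5] yaw 81.1 F [ 1.1 -0.1 -0.2] shift [ 4.128e+00 -1.300e-01  3.000e-03] turn 0.0 rows 10.3
```

Request:
{"name": "move_arm", "arguments": {"moves": [0.4,0.02,0,0,0.4,0.02,0,0,0.4,0,0,0,0.4,0,0,0,0.4,-0.02,0,0,0.4,-0.02,0,0,0.4,-0.04,0,0,0.4,-0.04,0,0,0.4,-0.04,0,0,0.39,0,0,0]}}

```text
t: 2.6
eef_pos: [465.5, 202.9, 214.6]
tcp_rot: [3.142, 0.0, 1.417]
ft_force: [1.2, -0.2, -0.3]
opening: 0.629
grip_force: 0.0
```

```bash
python3 -c "
from h import *
i=viewer.camera_info('wrist');im=viewer.read_camera('wrist')[...,::-1];cv2.imwrite('pics/w1.png',im)
np.savez('w1',K=i['K'],camera_from_world=i['camera_from_world'])
T=i['camera_from_world'];print((-T[:3,:3].T@T[:3,3]).round(0),proj(i,(469,223,30)))
plan(469,223,214,81.1)"
```

```text
[477. 275. 385.] [280.12772786 179.05354329]
t 2.65 pos [466.4 207.9 214.6] yaw 81.3 F [-3.6  2.3 -0.6] shift [0.102 0.002 0.004] turn 0.002 rows 0.3
```

View pics/w1.png

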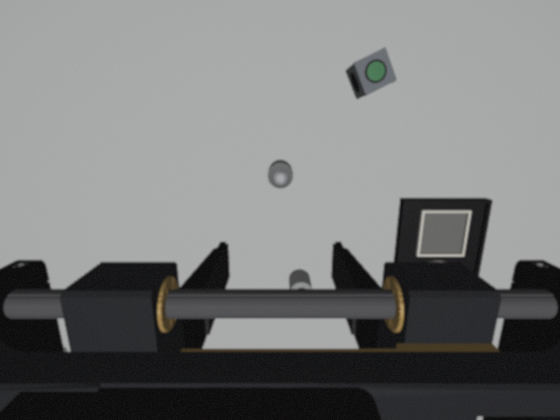

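The wrist view shows the objective around (280,173) with its nose at (281,179), the cube at top right with its window at (376,71), and the cube recess at (444,233).

```bash
python3 - <<'E'
from h import *
i=dict(np.load('w1.npz'));im=cv2.imread('pics/w1.png');g=cv2.cvtColor(im,cv2.COLOR_BGR2GRAY).astype(int)
hsv=cv2.cvtColor(im,cv2.COLOR_BGR2HSV)
bg=int(np.median(g[100:200,150:250]));print("bg",bg)
def blob(m,x0,y0,x1,y1):
    q=np.zeros(m.shape,np.uint8);q[y0:y1,x0:x1]=m[y0:y1,x0:x1]
    q=cv2.morphologyEx(q,cv2.MORPH_CLOSE,np.ones((5,5)))
    return max(cv2.findContours(q,cv2.RETR_EXTERNAL,cv2.CHAIN_APPROX_NONE)[0],key=cv2.contourArea)
c=blob(g<bg-20,255,150,305,205);x,y,w,h=cv2.boundingRect(c);print("obj",x,y,w,h)
# nearest nadir check: body sides mid-height
print("axis at z=42 top-back", [ray(i,(x+w/2,y+k),z).round(1) for k,z in((0,42),(h,0))])
np.set_printoptions(linewidth=200);print(g[165:190,280])
c=blob(hsv[...,1]>60,350,40,400,110);print("win",ray(i,cv2.minEnclosingCircle(c)[0],44).round(1))
c=blob(g<bg-15,330,35,410,110)
a=cv2.approxPolyDP(c,4,True)[:,0];print([(tuple(int(v) for v in p),ray(i,p,44)[:2].round(1).tolist()) for p in a])
E
```

```text
bg 170
obj 267 159 26 30
axis at z=42 top-back [array([472.5, 246.3,  42. ]), array([466.3, 206.3,   0. ])]
[107 107 107 106 106 106 111 122 138 151 161 167 167 168 168 167 161 150 138 123 105  98 115 143 163]
win [580.1 318.2  44. ]
[((385, 47), [591.0, 338.2]), ((346, 68), [551.3, 325.1]), ((355, 98), [557.6, 295.6]), ((396, 80), [600.0, 306.3])]
```

```bash
python3 - <<'E'
from h import *
i=dict(np.load('w1.npz'))
print("nose",ray(i,(280.5,178.5),60).round(1)," base back edge",ray(i,(280.5,159),0).round(1),"-14 in y")
P=np.array(ray(i,(0,0),0));print(proj(i,(477,275,0)),np.linalg.norm(np.diff([ray(i,(267,170),42),ray(i,(293,170),42)],axis=0)))
im=cv2.imread('pics/w1.png')
cv2.imwrite('pics/cube.png',cv2.resize(im[35:110,330:410],None,fx=6,fy=6,interpolation=cv2.INTER_CUBIC))
plan(470,225,100,81.1)
E
```

```text
nose [470.2 228.   60. ]  base back edge [472.5 242.6   0. ] -14 in y
[280.10761726 131.04758809] 28.307719813115526
t 2.65 pos [466.4 207.9 214.6] yaw 81.3 F [-3.6  2.3 -0.6] shift [0.116 0.006 0.764] turn 0.002 rows 1.9
```

View pics/cube.png

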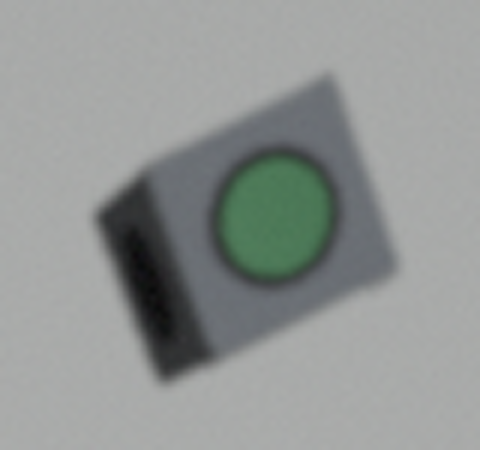

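The cube crop shows top-face corners at crop (330,72), (400,270), (212,357) and (148,165). The objective is at about (471,228). Descending to it.

Request:
{"name": "move_arm", "arguments": {"moves": [0.13,0.01,0.3,0,0,0,0.35,0,0,0,0,0,0,0,0,0]}}

```text
t: 3.15
eef_pos: [471.0, 219.8, 118.5]
tcp_rot: [3.141, -0.0, 1.416]
ft_force: [0.1, -0.3, -0.3]
opening: 0.633
grip_force: 0.0
```

```bash
python3 - <<'E'
from h import *
i=dict(np.load('w1.npz'))
P=np.array([ray(i,(u/6+330-.4,v/6+35-.4),44) for u,v in((330,72),(400,270),(212,357),(148,165))])
print(P.mean(0).round(1));d=np.roll(P,-1,0)-P
print([(round(float(np.linalg.norm(v)),1),round(float(np.degrees(np.arctan2(v[1],v[0]))),1)) for v in d])
plan(471,228,10,81.1)
E
```

```text
[579.7 318.1  44. ]
[(33.3, -73.3), (33.5, -164.7), (32.4, 104.3), (32.1, 16.9)]
t 3.15 pos [471.  219.8 118.5] yaw 81.1 F [ 0.1 -0.3 -0.3] shift [ 0.054 -0.009  0.723] turn 0.0 rows 1.8
```

Request:
{"name": "move_arm", "arguments": {"moves": [0.054,-0.009,0.25,0,0,0,0.25,0,0,0,0.15,0,0,0,0.073,0,0,0,0,0,0,0,0,0]}}

```text
t: 3.9
eef_pos: [471.0, 228.2, 9.9]
tcp_rot: [3.14, -0.001, 1.416]
ft_force: [-0.8, -0.6, -0.1]
opening: 0.626
grip_force: 0.0
```

Request:
{"name": "move_arm", "arguments": {"moves": [0,0,0,0,0,0,0,0,0,0,0,0,0,0,0,0,0,0,0,0], "claw": 15}}

```text
t: 4.53
eef_pos: [470.2, 228.0, 8.7]
tcp_rot: [-3.142, 0.0, 1.416]
ft_force: [-0.9, -0.3, 2.0]
opening: 0.289
grip_force: 30.0
```

Request:
{"name": "move_arm", "arguments": {"moves": [0,0,-0.15,0,0,0,-0.35,0,-0.32,0.225,-0.1,0,-0.32,0.225,0,0,-0.32,0.225,0,0,-0.32,0.225,0,0,-0.32,0.225,0,0,-0.317,0.225,0,0,0,0,0,0,0,0,0,0]}}

```text
t: 5.78
eef_pos: [625.5, -87.1, 98.2]
tcp_rot: [-3.14, -0.0, 1.416]
ft_force: [-0.2, -0.6, -1.4]
opening: 0.291
grip_force: 30.0
```

```bash
python3 - <<'E'
from h import *
i=viewer.camera_info('wrist');im=viewer.read_camera('wrist')[...,::-1];cv2.imwrite('pics/w2.png',im)
np.savez('w2',K=i['K'],camera_from_world=i['camera_from_world'])
plan(625.7,-87.3,19,81.1)
for n,p in dict(obj=(625.7,-87.3,9),lamp=(636.5,-18.1,9),eye=(647.4,51.1,9),cube=(658.2,120.2,9)).items(): print(n,proj(i,p).round(0))
E
```

```text
t 5.83 pos [625.5 -86.5  98.4] yaw 81.2 F [ 0.2 -0.3 -1.2] shift [-0.005  0.002  0.529] turn 0.001 rows 1.3
obj [280. 220.]
lamp [280. 135.]
eye [280.  38.]
cube [280. -75.]
```

View pics/w2.png

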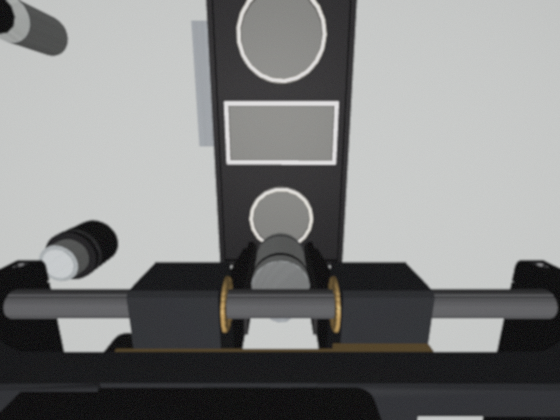

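The recesses appear at objective (281,218), lamp (281,133) and eyepiece (281,36), within 2 px of prediction. The eyepiece tube top is at (60,262). Lowering the objective.

Request:
{"name": "move_arm", "arguments": {"moves": [-0.005,0,0.2,0,0,0,0.2,0,0,0,0.1,0,0,0,0.02,0,0,0,0.008,0,0,0,0,0,0,0,0,0]}}

```text
t: 6.7
eef_pos: [626.3, -88.1, 20.2]
tcp_rot: [3.14, 0.0, 1.416]
ft_force: [0.7, 0.6, -0.2]
opening: 0.29
grip_force: 30.0
```

```bash
python3 - <<'E'
from h import *
i=dict(np.load('w2.npz'));print(ray(i,(60,262),50).round(1))
im=viewer.read_camera('top');j=viewer.camera_info('top')
g=im.mean(2);q=(g[228:258,292:322]<85).astype(np.uint8);c=max(cv2.findContours(q,cv2.RETR_EXTERNAL,cv2.CHAIN_APPROX_NONE)[0],key=cv2.contourArea)
print(cv2.boundingRect(c),ray(j,np.array(cv2.minEnclosingCircle(c)[0])+(292,228),36).round(1))
plan(625.7,-87.3,18,81.1)
E
```

```text
[459.2 -83.3  50. ]
(0, 0, 30, 30) [456.6 -86.6  36. ]
t 6.75 pos [626.2 -88.1  20. ] yaw 81.1 F [ 0.7  0.3 -1.3] shift [ 0.005 -0.004  0.014] turn 0.0 rows 0.0
```

Request:
{"name": "move_arm", "arguments": {"moves": [0,0,0.007,0,0,0,0.004,0,0,0,0.004,0,0,0,0,0,0,0,0,0]}}

```text
t: 7.38
eef_pos: [626.0, -88.1, 17.7]
tcp_rot: [3.141, 0.0, 1.416]
ft_force: [-2.2, 0.5, 5.5]
opening: 0.293
grip_force: 30.0
```

Request:
{"name": "move_arm", "arguments": {"moves": [0,0,0,0,0,0,0,0,0,0,0,0,0,0,-0.15,0,0,0,-0.35,0,0,0,-0.1,0], "claw": 48}}

```text
t: 8.12
eef_pos: [627.1, -88.2, 110.1]
tcp_rot: [3.137, 0.0, 1.416]
ft_force: [-0.3, -0.3, -0.2]
opening: 0.504
grip_force: 0.0
```

Request:
{"name": "move_arm", "arguments": {"moves": [-0.05,-0.37,0,0,-0.05,-0.37,0,0,-0.05,-0.37,0,0,0,0,0,0,0,0,0,0], "claw": 75}}

```text
t: 8.75
eef_pos: [458.7, -84.9, 107.3]
tcp_rot: [3.141, 0.0, 1.416]
ft_force: [1.1, -0.3, 0.6]
opening: 0.788
grip_force: 0.0
```

```bash
python3 - <<'E'
from h import *
im=viewer.read_camera('wrist')[...,::-1];cv2.imwrite('pics/w3.png',im)
plan(459,-84,9,81.1)
E
```

```text
t 8.8 pos [459.1 -84.9 107.2] yaw 81.1 F [1.4 0.5 0.1] shift [ 0.006 -0.001  0.655] turn 0.0 rows 1.6
```

View pics/w3.png

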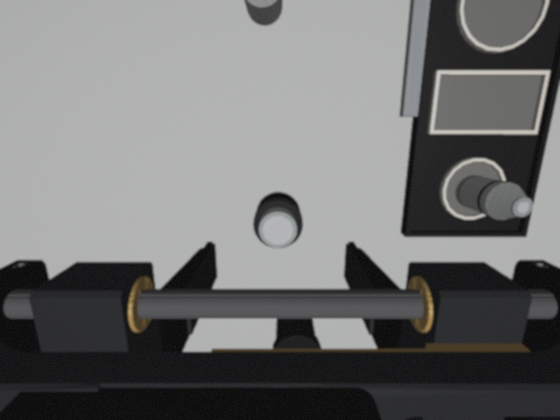

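The objective stands upright in its recess. The eyepiece tube top is at (278,230), between the fingers. I'll check its projection before descending.

```bash
python3 - <<'E'
from h import *
i=viewer.camera_info('wrist');print(ray(i,(278,230),50).round(1))
E
```

```text
[458.  -84.1  50. ]
```

Request:
{"name": "move_arm", "arguments": {"moves": [0.006,-0.003,0.25,0,0,0,0.2,0,0,0,0.14,0,0,0,0.065,0,0,0,0,0,0,0,0,0]}}

```text
t: 9.55
eef_pos: [458.2, -83.8, 9.5]
tcp_rot: [3.141, 0.0, 1.416]
ft_force: [-0.2, 0.3, -1.0]
opening: 0.783
grip_force: 0.0
```

Request:
{"name": "move_arm", "arguments": {"moves": [0,0,0,0,0,0,0,0,0,0,0,0,0,0,0,0,0,0,0,0], "claw": 25}}

```text
t: 10.18
eef_pos: [457.7, -83.6, 9.1]
tcp_rot: [3.142, 0.0, 1.416]
ft_force: [-0.1, -0.2, 2.1]
opening: 0.414
grip_force: 30.0
```

Request:
{"name": "move_arm", "arguments": {"moves": [0,0,-0.15,0,0,0,-0.35,0,0,0,-0.15,0,0.27,0.278,0,0,0.27,0.278,0,0,0.27,0.278,0,0,0.273,0.276,0,0,0,0,0.1,0,0,0,0.2,0]}}

```text
t: 11.3
eef_pos: [647.1, 51.5, 60.9]
tcp_rot: [3.141, 0.0, 1.417]
ft_force: [-0.3, -0.2, -1.7]
opening: 0.414
grip_force: 30.0
```

```bash
python3 - <<'E'
from h import *
plan(647.4,51.1,20,81.1)
E
```

```text
t 11.3 pos [647.1  51.5  60.9] yaw 81.2 F [-0.3 -0.2 -1.7] shift [-0.002  0.002  0.273] turn 0.001 rows 0.7
```

Request:
{"name": "move_arm", "arguments": {"moves": [0,0,0.15,0,0,0,0.1,0,0,0,0.02,0,0,0,0.005,0,0,0,0.005,0,0,0,0.003,0,0,0,0,0,0,0,0,0]}}

```text
t: 12.3
eef_pos: [647.3, 51.3, 19.2]
tcp_rot: [3.141, 0.0, 1.416]
ft_force: [0.0, 0.3, -1.3]
opening: 0.415
grip_force: 30.0
```

Request:
{"name": "move_arm", "arguments": {"moves": [0,0,0.004,0,0,0,0.004,0,0,0,0.003,0,0,0,0,0,0,0,0,0]}}

```text
t: 12.92
eef_pos: [647.2, 51.2, 18.1]
tcp_rot: [3.141, 0.0, 1.416]
ft_force: [-2.6, 0.1, 7.1]
opening: 0.413
grip_force: 30.0
```

Request:
{"name": "move_arm", "arguments": {"moves": [0,0,0,0,0,0,0,0,0,0,0,0,0,0,-0.15,0,0,0,-0.3,0,0,0,-0.15,0], "claw": 62}}

```text
t: 13.68
eef_pos: [647.8, 51.2, 109.4]
tcp_rot: [3.139, -0.0, 1.416]
ft_force: [0.2, -0.9, -0.1]
opening: 0.651
grip_force: 0.0
```

Request:
{"name": "move_arm", "arguments": {"moves": [0.338,-0.144,0,0,0.338,-0.144,0,0,0.338,-0.144,0,0,0.338,-0.144,0,0,0.338,-0.144,0,0,0,0,0,-0.09,0,0,0,-0.09,0,0,0,-0.094,0,0,0,0], "claw": 70}}

```text
t: 14.8
eef_pos: [579.5, 318.3, 107.2]
tcp_rot: [-3.141, 0.0, 1.846]
ft_force: [0.0, -1.0, 0.2]
opening: 0.738
grip_force: 0.0
```

```bash
python3 - <<'E'
from h import *
i=viewer.camera_info('wrist');im=viewer.read_camera('wrist')[...,::-1];cv2.imwrite('pics/w4.png',im)
h=cv2.cvtColor(im,cv2.COLOR_BGR2HSV);m=((h[...,1]>60)&(h[...,0]>40)&(h[...,0]<90)).astype(np.uint8)
c=max(cv2.findContours(m,cv2.RETR_EXTERNAL,cv2.CHAIN_APPROX_NONE)[0],key=cv2.contourArea);u=cv2.minEnclosingCircle(c);print(u,ray(i,u[0],44).round(1))
plan(579.7,318.1,9,105.8)
E
```

```text
((280.0, 228.85714721679688), 12.14295768737793) [580.2 318.   44. ]
t 14.85 pos [579.5 318.3 107.2] yaw 105.6 F [ 0.6 -0.1  0. ] shift [-0.002  0.001  0.655] turn -0.002 rows 1.6
```

View pics/w4.png

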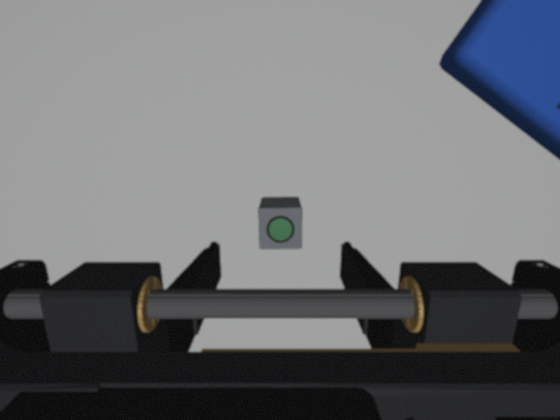

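The cube is centred between the fingers and square to them, with its window at (280,229).

Request:
{"name": "move_arm", "arguments": {"moves": [0,0,0.25,0,0,0,0.2,0,0,0,0.14,0,0,0,0.063,0,0,0,0,0,0,0,0,0]}}

```text
t: 15.6
eef_pos: [580.0, 318.6, 10.4]
tcp_rot: [3.14, -0.0, 1.846]
ft_force: [-0.3, 0.2, 0.6]
opening: 0.736
grip_force: 0.0
```

Request:
{"name": "move_arm", "arguments": {"moves": [0,0,0,0,0,0,0,0,0,0,0,0,0,0,0,0,0,0,0,0], "claw": 20}}

```text
t: 16.23
eef_pos: [579.5, 318.3, 9.4]
tcp_rot: [-3.142, 0.0, 1.847]
ft_force: [-0.6, -0.4, 1.2]
opening: 0.353
grip_force: 29.9
```

Request:
{"name": "move_arm", "arguments": {"moves": [0,0,-0.15,0,0,0,-0.35,0,0,0,-0.15,0,0,0,0,0.09,0,0,0,0.09,0,0,0,0.094,0,0,0,0]}}

```text
t: 17.1
eef_pos: [579.4, 318.3, 106.7]
tcp_rot: [-3.141, 0.0, 1.417]
ft_force: [-0.4, -0.8, -0.6]
opening: 0.356
grip_force: 29.9
```

```bash
python3 - <<'E'
from h import *
plan(658.2,120.2,70,81.1)
E
```

```text
t 17.1 pos [579.4 318.3 106.7] yaw 81.2 F [-0.4 -0.8 -0.6] shift [-1.223  0.723  0.245] turn 0.001 rows 3.6
```

Request:
{"name": "move_arm", "arguments": {"moves": [-0.306,0.181,0,0,-0.306,0.181,0,0,-0.306,0.181,0,0,-0.305,0.18,0,0,0,0,0.1,0,0,0,0.25,0,0,0,0.15,0,0,0,0.06,0,0,0,0.015,0,0,0,0,0]}}

```text
t: 18.35
eef_pos: [658.7, 120.7, 21.3]
tcp_rot: [3.141, -0.0, 1.417]
ft_force: [-0.9, 0.2, -0.1]
opening: 0.353
grip_force: 29.9
```

Request:
{"name": "move_arm", "arguments": {"moves": [0,0,0.006,0,0,0,0.004,0,0,0,0,0,0,0,0,0]}}

```text
t: 18.85
eef_pos: [658.5, 120.3, 19.3]
tcp_rot: [3.141, 0.0, 1.416]
ft_force: [-0.5, 0.1, -1.9]
opening: 0.356
grip_force: 29.9
```

Request:
{"name": "move_arm", "arguments": {"moves": [0,0,0.004,0,0,0,0.003,0,0,0,0.002,0,0,0,0,0,0,0,0,0]}}

```text
t: 19.48
eef_pos: [658.5, 120.4, 18.4]
tcp_rot: [3.141, 0.0, 1.416]
ft_force: [-2.8, -0.4, 5.6]
opening: 0.357
grip_force: 29.9
```

Request:
{"name": "move_arm", "arguments": {"moves": [0,0,0,0,0,0,0,0,0,0,0,0,0,0,-0.15,0,0,0,-0.35,0,0,0,-0.35,0], "claw": 56}}

```text
t: 20.23
eef_pos: [658.2, 120.3, 146.4]
tcp_rot: [-3.141, 0.0, 1.416]
ft_force: [0.7, -0.2, -0.0]
opening: 0.59
grip_force: 0.0
```

Request:
{"name": "move_arm", "arguments": {"moves": [-0.396,-0.004,0,0,-0.396,-0.004,0,0,-0.396,-0.004,0,0,-0.396,-0.004,0,0,-0.396,-0.004,0,0,-0.396,-0.004,0,0,-0.396,-0.004,0,0,-0.396,-0.004,0,0]}}

```text
t: 21.22
eef_pos: [580.0, -350.3, 145.4]
tcp_rot: [3.141, 0.0, 1.416]
ft_force: [1.0, -0.3, 0.4]
opening: 0.59
grip_force: 0.0
```

Request:
{"name": "move_arm", "arguments": {"moves": [0,0,0,-0.1,0,0,0,-0.1,0,0,0,-0.1,0,0,0,-0.1,0,0,0,-0.1,0,0,0,-0.1,0,0,0,-0.1,0,0,0,-0.1,0,0,0,0]}}

```text
t: 22.35
eef_pos: [580.5, -348.4, 145.3]
tcp_rot: [-3.142, -0.0, 2.672]
ft_force: [-0.2, -0.1, -0.4]
opening: 0.588
grip_force: 0.0
```

```bash
python3 - <<'E'
from h import *
i=viewer.camera_info('wrist');im=viewer.read_camera('wrist')[...,::-1];cv2.imwrite('pics/w5.png',im)
np.savez('w5',K=i['K'],camera_from_world=i['camera_from_world'])
plan(580,-349,20,153)
E
```

```text
t 22.4 pos [ 580.5 -348.4  145.3] yaw 152.9 F [ 0.9  0.2 -0.4] shift [ 0.001 -0.005  0.835] turn -0.001 rows 2.1
```

View pics/w5.png

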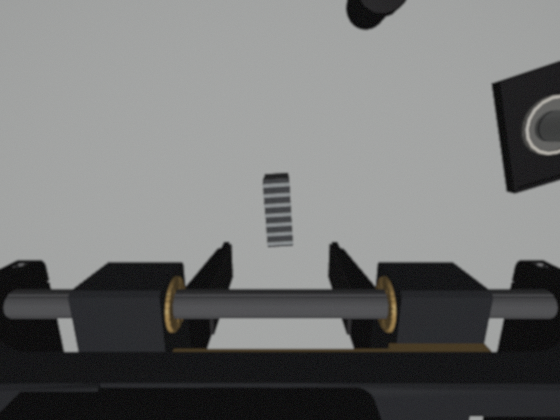

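The lamp top runs from about (264,180)–(289,179) down to (268,247)–(293,245), slightly tilted to the fingers.

```bash
python3 - <<'E'
from h import *
i=dict(np.load('w5.npz'));g=cv2.cvtColor(cv2.imread('pics/w5.png'),cv2.COLOR_BGR2GRAY)
m=np.zeros(g.shape,np.uint8);m[165:258,250:310]=g[165:258,250:310]<135
m=cv2.morphologyEx(m,cv2.MORPH_CLOSE,np.ones((9,9)))
c=max(cv2.findContours(m,cv2.RETR_EXTERNAL,cv2.CHAIN_APPROX_NONE)[0],key=cv2.contourArea)
print(cv2.boundingRect(c))
L=[];R=[]
for v in range(184,242):
    u=np.flatnonzero(m[v]);L.append(ray(i,(u[0]-.5,v),44)[:2]);R.append(ray(i,(u[-1]+.5,v),44)[:2])
for q in(L,R):
    vx,vy,x,y=cv2.fitLine(np.float32(q),cv2.DIST_HUBER,0,.01,.01).ravel();print("yaw",np.degrees(np.arctan2(vy,vx)).round(1)%180)
print("width",np.linalg.norm(np.mean(L,0)-np.mean(R,0)))
P=[ray(i,p,44) for p in((264,180.5),(289.5,179.5),(293,246),(268,248))];print(np.mean(P,0).round(1),np.linalg.norm(P[0]-P[3]))
E
```

```text
(262, 172, 31, 76)
yaw 156.7
yaw 156.6
width 23.993439779314723
[ 579.9 -348.7   44. ] 62.59402994126413
```

Request:
{"name": "move_arm", "arguments": {"moves": [0,0,0.2,-0.041,0,0,0.25,0,0,0,0.25,0,0,0,0.14,0,0,0,0.062,0,0,0,0,0,0,0,0,0]}}

```text
t: 23.28
eef_pos: [581.1, -348.8, 11.3]
tcp_rot: [-3.141, 0.002, 2.737]
ft_force: [-0.4, 0.4, -0.0]
opening: 0.591
grip_force: 0.0
```

Request:
{"name": "move_arm", "arguments": {"moves": [0,0,0,0,0,0,0,0,0,0,0,0,0,0,0,0,0,0,0,0], "claw": 12}}

```text
t: 23.9
eef_pos: [580.6, -348.6, 10.2]
tcp_rot: [-3.141, 0.0, 2.737]
ft_force: [-0.3, 0.4, 1.6]
opening: 0.249
grip_force: 30.0
```

Request:
{"name": "move_arm", "arguments": {"moves": [0,0,-0.15,0,0,0,-0.35,0,0,0,-0.25,0,0,0,0,-0.08,0,0,0,-0.081,0,0,0,0]}}

```text
t: 24.65
eef_pos: [580.4, -348.2, 122.3]
tcp_rot: [3.141, -0.0, 2.989]
ft_force: [-0.1, -0.1, -1.8]
opening: 0.252
grip_force: 30.0
```

```bash
python3 - <<'E'
from h import *
plan(636.5,-18.1,20,171.1)
E
```

```text
t 24.65 pos [ 580.4 -348.2  122.3] yaw 171.3 F [-0.1 -0.1 -1.8] shift [-0.029  2.232  0.682] turn 0.002 rows 5.8
```

Request:
{"name": "move_arm", "arguments": {"moves": [-0.005,0.372,0,0,-0.005,0.372,0,0,-0.005,0.372,0,0,-0.005,0.372,0,0,-0.005,0.372,0,0,-0.004,0.372,0,0,0,0,0.1,0,0,0,0.2,0,0,0,0,0]}}

```text
t: 25.78
eef_pos: [634.0, -18.6, 75.2]
tcp_rot: [-3.141, -0.005, 2.988]
ft_force: [0.1, 0.2, -1.2]
opening: 0.25
grip_force: 30.0
```

```bash
python3 - <<'E'
from h import *
plan(636.5,-18.1,21.5,171.1)
E
```

```text
t 25.77 pos [634.  -18.6  75.2] yaw 171.2 F [ 0.1  0.2 -1.2] shift [-0.016  0.006  0.358] turn 0.001 rows 0.9
```

Request:
{"name": "move_arm", "arguments": {"moves": [-0.014,0.005,0.15,0,0,0,0.14,0,0,0,0.06,0,0,0,0.008,0,0,0,0,0,0,0,0,0]}}

```text
t: 26.52
eef_pos: [637.9, -17.8, 24.6]
tcp_rot: [-3.142, 0.001, 2.99]
ft_force: [0.7, 1.4, -1.5]
opening: 0.25
grip_force: 30.0
```

Request:
{"name": "move_arm", "arguments": {"moves": [0,0,0.005,0,0,0,0.005,0,0,0,0,0,0,0,0,0]}}

```text
t: 27.02
eef_pos: [637.6, -17.7, 22.3]
tcp_rot: [-3.142, 0.0, 2.99]
ft_force: [0.9, 0.1, -1.2]
opening: 0.251
grip_force: 30.0
```

Request:
{"name": "move_arm", "arguments": {"moves": [0.005,0,0.008,0,0,0,0.006,0,0,0,0.004,0,0,0,0.003,0,0,0,0,0,0,0,0,0]}}

```text
t: 27.78
eef_pos: [636.8, -17.6, 19.2]
tcp_rot: [-3.141, 0.0, 2.99]
ft_force: [0.3, -0.1, -1.0]
opening: 0.253
grip_force: 30.0
```

Request:
{"name": "move_arm", "arguments": {"moves": [0,0,0.003,0,0,0,0.003,0,0,0,0,0,0,0,0,0]}}

```text
t: 28.28
eef_pos: [636.8, -17.6, 19.2]
tcp_rot: [-3.141, 0.0, 2.99]
ft_force: [-4.1, 0.9, 8.9]
opening: 0.25
grip_force: 30.0
```

Contact. Release, retreat and check.

Request:
{"name": "move_arm", "arguments": {"moves": [0,0,0,0,0,0,0,0,0,0,0,0,0,0,-0.1,0,0,0,-0.3,0,0,0,-0.35,0,0.35,0,-0.1,0,0.35,0,0,0,0.35,0,0,0], "claw": 40}}

```text
t: 29.4
eef_pos: [479.6, 6.4, 146.9]
tcp_rot: [-3.142, 0.002, 2.99]
ft_force: [-0.3, -0.3, -0.3]
opening: 0.419
grip_force: 0.0
```

Request:
{"name": "move_arm", "arguments": {"moves": [0,-0.39,0,0,0,-0.39,0,0,0,-0.39,0,0,0,-0.39,0,0,0,-0.39,0,0,0,0,0,0,0,0,0,0]}}

```text
t: 30.28
eef_pos: [436.8, -282.7, 146.3]
tcp_rot: [3.142, 0.0, 2.989]
ft_force: [-0.1, -0.2, -0.6]
opening: 0.419
grip_force: 0.0
```

```bash
python3 - <<'E'
from h import *
a=viewer.read_camera('scene')[...,::-1][170:350,180:430];b=viewer.read_camera('top')[...,::-1][125:260,120:440]
a=cv2.resize(a,(500,360),interpolation=cv2.INTER_CUBIC);b=cv2.resize(b,(500,211),interpolation=cv2.INTER_CUBIC)
cv2.imwrite('pics/end.png',np.clip(np.vstack([a,b])*1.5,0,255).astype(np.uint8))
E
```

```text
(no output)
```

View pics/end.png

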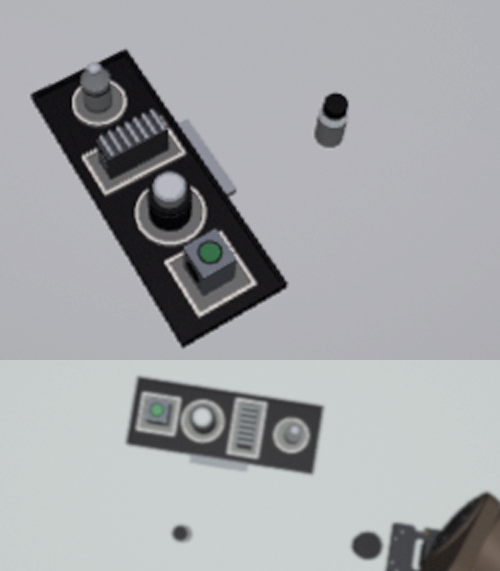

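All four parts stand upright inside their recesses, and the bottle and pot are where they were. Handing in.

```bash
python3 -c "
from cell import order;print(order.job_done())"
```

```text
the job is handed in; nothing more can be done
None
```

All four parts are set down upright in their own recesses, the sample bottle and pot were left standing where they were, and the job was handed in at about 30 s of the 99 s limit.

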